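# Pin the hinged cover together

## Robot

A 6-joint arm with a two-finger parallel gripper is mounted at the origin on a cart in front of the work surface, level with it; the furniture and walls round the work are solid. World frame = base frame: x ahead of the robot, y to its left, z up, the work surface at z = 0. Lengths are in mm, angles in rad, forces in N, time in s.
With the tool pointing down it reaches from about 350 to 850 mm from the base axis. Payload 8.1 kg.
Tool frame: the origin (TCP) lies at the very end of the fingers, on their centre line; the grasp point (between the pads) lies 19 mm behind it; z points along the fingers, y is the line along which they close (so a half turn about z gives the same grasp; the last joint's range is limited). The gripper opens to 85 mm and grips with 20 to 120 N. Pads are 22 mm wide; open, the fingers measure 114 mm over their backs; the gripper's body (76 mm by 85 mm) begins 54 mm behind the grasp point. The pads swing forward as they close: fully open they stand 13 mm farther back than shut.
Start: joints at [-1.396, 0.13, 1.488, -0, 1.523, -0.085], TCP at [154.153, -579.864, 231.292] pointing down, gripper open.
Joint ranges: [-2.96, 2.96], [-0.89, 2.26], [0.02, 2.5], [-1.34, 4.48], [0, 2.73], [-2.66, 2.66]. Speed limits (rad/s): [2.39, 2.39, 2.79, 3.14, 3.14, 3.14].

## Interface

Orientations are given as a rotation vector (axis times angle).
In Python, from rig import robot, snapshot gives the robot as it stands.
- The arm moves only by the tool send_rows, never from a script. Its argument "commands" is a list of rows, each an object with "linear": the shift along the world's x, y, z in cm, a list of three; "dr": the turn, a rotation vector about the world's x, y, z in degrees, a list of three; "gripper": the opening in per cent of the stroke, from 0 (shut) to 100 (fully open). In form: [{"linear": [dx, dy, dz], "dr": [wx, wy, wz], "gripper": gripper}, ...]. A call has 1 to 5 rows; each row shifts and turns the commanded pose from where the row before left it; what a row does not reach is not made up. A row lasts 1/12 s, in which the tool goes at most 41.7 mm and 7.16 degrees, less where a joint would pass 70% of its speed; a pose out of reach is approached as far as the arm can. A call with a gripper value outside its range is refused whole. The fingers move at their own pace and stop on an object; "grip_force" is the grip in N (left out, the last holds). Time passes only in rows, so rows that do not move let the fingers close. It gives the time, the measured TCP pose, the force, the opening and the grip force at its end, in the units of the state.
- robot.state(): the state, without advancing time (a new reading comes with each control period).
- snapshot(name): name is "scene" or "top"; returns a dict with "img" (480x640x3 uint8, red, green, blue), "depth" (480x640 float32, mm along the optical axis (not along the pixel's ray), 0 where there is no reading), "fx", "fy", "cx", "cy" (pixels), "cam_to_world" (4x4, takes a point from camera to world coordinates). Camera axes: x right, y up, looking along -z (the intrinsics and any distortion apply to the point x, -y, -z); pixel columns grow to the right and rows downward; lengths in mm; the calibration is good to about 2 mm. A picture is of the moment at which its call begins.
- robot.hand_in(): hands the job in; it is judged then, once.
The state is a dict: "time_s": time; "q": joint angles; "qvel": joint speeds; "joint_efforts": joint torques, N m; "ee_pos": TCP position; "tcp_rot": TCP orientation; "contact_force": force on the tool from outside, world axes, zero at the start; "wrist_torque": the same for the moment, N m; "gripper_width": opening from 0.0 (shut) to 1.0 (fully open); "grip_force": force on a finger pad.
Only numpy, scipy, OpenCV 4.12 (cv2) and the standard library are available. Lean on these libraries where they do the work, as an engineer would, in place of code of your own. Each camera call takes 0.05 s, during which the arm holds its last target. There are 200 camera calls.

## Task

The two halves of a hinged cover are clamped on edge in the assembly jig with their knuckles in line. Take the longest pin out of the pin stand and push it down through both knuckles until its collar rests on the upper one, then let go. Leave the other two pins in the stand.

Things in the scene. Friction and masses are not known exactly. Their poses are not given: they have to be found in the camera images.
- long_pin: longest of three steel pins upright in a grey stand (200x60x32 mm, 3 holes 70 mm apart, 25 deep, any order). Origin: centre of its foot, 7 mm above the bench at the start; z up the pin. From the foot: plain shank 14 mm diameter, 75 long (lowest 6 taper to 8 diameter); collar 46 diameter, 75 to 80 mm up; round grip 24 diameter, 80 to 112 mm up, grasped from above. About 0.12 kg
- stepped_pin: wrong pin in the same stand, stays there: same collar and grip, but shank only 55 mm long, 14 mm in diameter for the lowest 28 mm and 25 mm thick above. Origin: centre of its foot, z up
- short_pin: wrong pin in the same stand, stays there: same collar and grip, but shank only 35 mm long, 14 mm in diameter. Origin: centre of its foot, z up
- knuckle_mouth (a point): centre of the upper knuckle's top rim, 90 mm above the bench, the top of the fixed jig (dark base 110x170 mm, aluminium plates on edge along y to 84 mm); z up the hinge axis. Upper knuckle: z 55 to 90 mm, bore 18 mm, upper half a funnel to 39 at the rim (46 outside). Lower, in line: z 22 to 44, bore 18, widens to 30 at its top. Collar seated: pin foot 75 mm below here
There are look-alikes about, which are no part of the job. What is shaped like the long_pin but red or turquoise is not meant.

How it is judged (in metres and radians):
At the end, for the whole second after the job is handed in: The long pin is through both knuckles, its collar down on the upper knuckle's rim (within 10 mm), its foot within 12 mm of the hinge axis, upright within 10 degrees, released and at rest; the other two pins have stayed in the stand (z of long_pin in the frame of knuckle_mouth below -0.065 m and horizontal distance between long_pin and knuckle_mouth below 0.012 m and angle between long_pin's own z axis and vertical below 0.175 rad and linear speed of long_pin below 0.02 m/s); the robot touches nothing.
It fails at once if the stepped pin is taken out of the stand (moved more than 25 mm) (distance of stepped_pin from where it was at the start of the episode above 0.025 m).
It fails at once if the short pin is taken out of the stand (moved more than 25 mm) (distance of short_pin from where it was at the start of the episode above 0.025 m).
It also fails if it takes over 35 s, if anything falls off the work surface, if the arm or the gripper's body presses on something with over 40 N, if the wrist force passes 120 N, or if a joint passes its speed limit or range.

## Working session

There is one attempt and no reset: what is moved stays moved. The work goes in short steps, Python scripts to look and compute and a tool call to move; the robot and the scene stay as the last step left them, time stands still between calls to the robot, and variables do not carry over. Pictures are saved under pics/ and viewed, at most 10 in all, crops included, and the job is handed in when it is done.

Besides the shell and the picture viewer there is one more tool, called by a JSON object that holds its "op" and its "data". send_rows: Moves the arm, as the interface text tells. Its arguments: {"type":"object","properties":{"commands":{"type":"array"},"grip_force":{"type":"number"}},"required":["commands"]}

```bash
mkdir -p pics; ls; python3 - <<'E'
from rig import robot, snapshot
import cv2,numpy as np
for n in("top","scene"):
    s=snapshot(n); cv2.imwrite(f"pics/{n}0.png",s["img"][...,::-1]); np.savez(f"{n}0.npz",**s)
    print(n,s["fx"],s["fy"],s["cx"],s["cy"],s["cam_to_world"].round(3).tolist(),[k for k in s])
print(robot.state())
E
```

```text
pics
top 552.186296943177 552.186296943177 320.0046977190322 235.20205143176227 [[0.01, 0.988, -0.157, 271.542], [-1.0, 0.006, -0.028, 213.443], [-0.027, 0.157, 0.987, 1265.859], [0.0, 0.0, 0.0, 1.0]] ['img', 'depth', 'fx', 'fy', 'cx', 'cy', 'cam_to_world']
scene 542.2262709588665 542.2262709588665 318.05783671287594 253.45579072487124 [[-0.456, 0.526, -0.718, -273.114], [-0.89, -0.274, 0.365, 609.615], [-0.005, 0.805, 0.593, 702.971], [0.0, 0.0, 0.0, 1.0]] ['img', 'depth', 'fx', 'fy', 'cx', 'cy', 'cam_to_world']
{'time_s': 0.1, 'q': array([-1.39636224e+00,  1.31079774e-01,  1.48915728e+00, -1.45144362e-05,
        1.52299309e+00, -8.53971361e-02]), 'qvel': array([ 0.00055023, -0.00162251,  0.00012113, -0.0006789 , -0.00201677,
        0.00086683]), 'joint_efforts': array([ 9.12508276e-04, -5.70954037e+01, -5.01940084e+01, -3.18981865e-04,
        8.07389966e-03,  1.15159816e-05]), 'ee_pos': array([ 154.08412247, -579.37588082,  230.36002607]), 'tcp_rot': array([-3.11349633e+00, -4.06784046e-01,  1.37149034e-04]), 'contact_force': array([ 0.00622577, -0.45853492,  0.46021705]), 'wrist_torque': array([ 0.00889268,  0.0055027 , -0.00824522]), 'grip_force': 0.0, 'gripper_width': 0.9993725039579074}
```

View pics/top0.png

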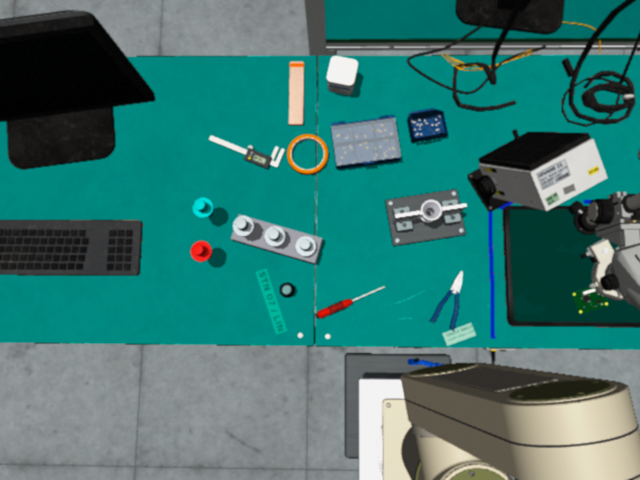

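View pics/scene0.png

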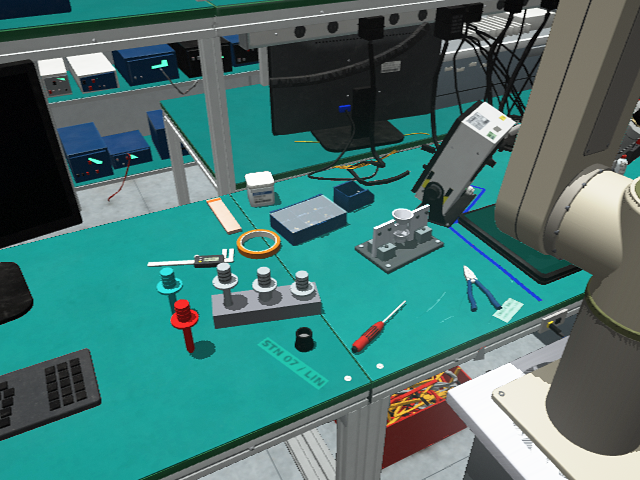

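The top view shows the stand with pins at about (244,225), (275,236) and (306,245), and the jig knuckle at (431,210). In the scene view the pins are at (224,272), (264,275) and (302,281), and the left one looks tallest. I'll check heights with depth.

```bash
cat > h.py <<'E'
import numpy as np,cv2
def cloud(s):
    d=s["depth"].astype(float); v,u=np.mgrid[:d.shape[0],:d.shape[1]]
    p=np.stack([(u-s["cx"])/s["fx"]*d,-(v-s["cy"])/s["fy"]*d,-d],-1)
    M=s["cam_to_world"]; w=p@M[:3,:3].T+M[:3,3]; w[d==0]=np.nan; return w
def ray(s,u,v,z):
    M=s["cam_to_world"]; r=M[:3,:3]@np.array([(u-s["cx"])/s["fx"],-(v-s["cy"])/s["fy"],-1]); o=M[:3,3]
    return o+r*(z-o[2])/r[2]
def proj(s,p):
    M=s["cam_to_world"]; c=M[:3,:3].T@(np.array(p,float)-M[:3,3]); return s["cx"]+s["fx"]*c[0]/-c[2], s["cy"]-s["fy"]*c[1]/-c[2]
E
python3 - <<'E'
from h import *
np.set_printoptions(precision=1,suppress=True)
S={n:dict(np.load(n+"0.npz")) for n in("top","scene")}
t=S["top"];w=cloud(t);ws=cloud(S["scene"])
for c in [(244,225),(275,236),(306,245),(431,210)]:
    u,v=c; q=w[v-16:v+17,u-16:u+17].reshape(-1,3); q=q[~np.isnan(q[:,2])]
    zt=np.percentile(q[:,2],97)
    top=q[q[:,2]>zt-6]; print("top",c,"z",np.percentile(q[:,2],[50,80,90,97,100]),len(top),top.mean(0),(top.min(0)+top.max(0))/2,np.ptp(top,0))
for c in [(224,268),(264,272),(302,277),(403,214)]:
    u,v=c; q=ws[v-14:v+15,u-14:u+15].reshape(-1,3); q=q[~np.isnan(q[:,2])]
    zt=np.percentile(q[:,2],97); top=q[q[:,2]>zt-6]
    print("scene",c,np.percentile(q[:,2],[50,90,97,100]),len(top),top.mean(0),np.ptp(top,0))
a=cv2.resize(t["img"][180:280,200:350,::-1],None,fx=5,fy=5,interpolation=2)
b=cv2.resize(t["img"][180:255,375:475,::-1],None,fx=3,fy=3,interpolation=2); 
cv2.imwrite("pics/z1.png",a)
c=cv2.resize(S["scene"]["img"][190:340,190:450,::-1],None,fx=3,fy=3,interpolation=2); cv2.imwrite("pics/z2.png",c)
E
```

```text
top (244, 225) z [ 30.8  86.8 104.6 118.7 122.2] 96 [478.4 414.2 118. ] [479.1 414.1 117.6] [21.8 21.7  9.2]
top (275, 236) z [ 32.3  66.4  80.9  99.4 102.6] 98 [459.2 347.   98.3] [459.2 346.8  98. ] [22.6 23.2  9.2]
top (306, 245) z [31.7 46.4 55.1 78.6 83.8] 99 [440.6 279.6  77.6] [440.7 279.6  78.4] [22.5 21.9 10.7]
top (431, 210) z [14.5 81.3 86.6 90.5 94.7] 153 [517.    6.1  88.2] [516.4   6.7  89.6] [42.9 69.6 10.2]
scene (224, 268) [ 10.5 116.1 118.5 119.6] 114 [476.7 415.7 117. ] [25.3 23.1  6.9]
scene (264, 272) [ -0.   95.9  98.1 100.6] 109 [457.5 348.3  96.9] [24.6 23.1  8.2]
scene (302, 277) [ 1.1 75.7 78.3 79.7] 108 [438.5 281.1  76.7] [26.2 24.1  7.4]
scene (403, 214) [61.2 85.9 88.2 89.9] 156 [516.8   5.4  85.9] [45.3 84.6  7.7]
```

View pics/z1.png

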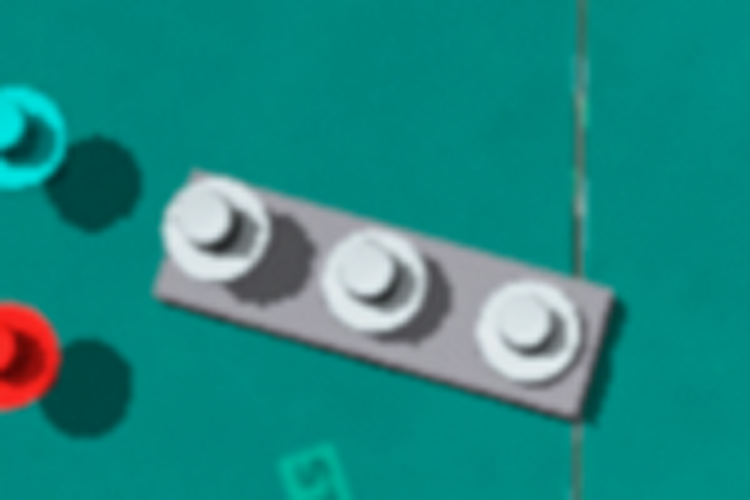

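View pics/z2.png

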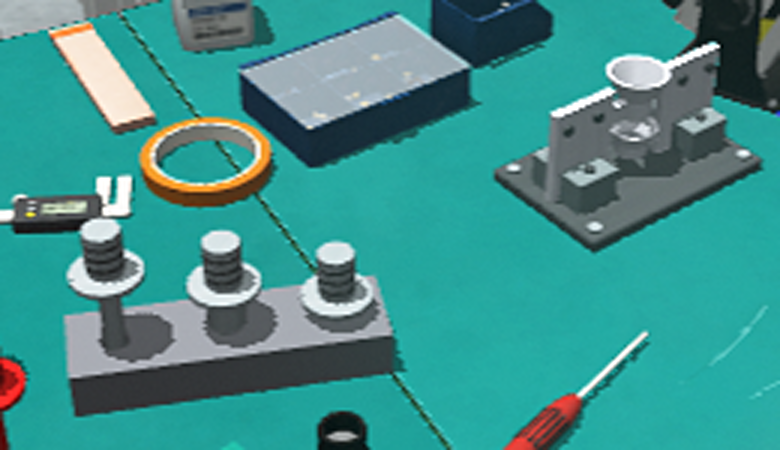

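The pin heights of 119, 99 and 79 mm match the spec, and the spacing is 70 mm. The long pin is the left one at about (478,415). The funnel rim is near (517,6). Next I'll refine the mouth and check how high the obstacles are along the sweep.

```bash
python3 - <<'E'
from h import *
np.set_printoptions(precision=1,suppress=True,linewidth=200)
S={n:dict(np.load(n+"0.npz")) for n in("top","scene")}
A=np.concatenate([cloud(S[n]).reshape(-1,3) for n in S]); A=A[~np.isnan(A[:,2])]
print("max z; rows y, cols x 200..900 by 100")
for y in range(650,-750,-100):
    print(y,[int(np.percentile(q[:,2],99)) if len(q:=A[(abs(A[:,0]-x-50)<50)&(abs(A[:,1]-y+50)<50)])>20 else None for x in range(100,900,100)])
# mouth: rim outer contour from bright pixels, ellipse per view, cast at z=90
for n,(u,v) in dict(top=(431,210),scene=(403,214)).items():
    s=S[n];w=cloud(s); m=((w[...,2]>84.5)&(abs(w[...,0]-517)<28)&(abs(w[...,1]-6)<28))
    P=w[m]; P=P[P[:,2]>86]; 
    x,y=P[:,0],P[:,1]; sol=np.linalg.lstsq(np.c_[2*x,2*y,np.ones_like(x)],x*x+y*y,rcond=None)[0]
    print(n,len(P),"circ",sol[:2],np.sqrt(sol[2]+sol[0]**2+sol[1]**2),"mid",(P.min(0)+P.max(0))/2,np.ptp(P,0),P.mean(0))
    print("proj of (517,6,90)",proj(s,(517,6,90)))
    cv2.imwrite(f"pics/m_{n}.png",cv2.resize(s["img"][v-25:v+26,u-25:u+26,::-1],None,fx=8,fy=8,interpolation=0))
im=np.hstack([cv2.imread(f"pics/m_{n}.png") for n in("top","scene")]);cv2.imwrite("pics/m.png",im[:,:800])
E
```

```text
max z; rows y, cols x 200..900 by 100
650 [-737, 4, 4, 4, 4, 5, 430, 459]
550 [-738, 3, 4, 112, 112, 6, 5, 459]
450 [-738, 4, 4, 118, 32, 14, 4, 459]
350 [-738, 5, 31, 98, 4, 16, 15, 459]
250 [1, 17, 18, 8, 4, 40, 40, 458]
150 [642, 4, 7, 66, 83, 41, 41, 454]
50 [747, 745, 9, 81, 89, 43, 45, 444]
-50 [740, 731, 10, 12, 231, 159, 12, 431]
-150 [-42, 24, 26, 221, 252, 253, 11, 422]
-250 [-738, 311, 310, 274, 247, 253, 13, 411]
-350 [-739, 26, 318, 234, 216, 4, 21, 403]
-450 [-739, 23, None, None, 4, 5, 21, 396]
-550 [-738, None, None, None, None, -744, 64, 383]
-650 [-739, None, None, None, 62, -684, None, 371]
top 115 circ [515.3   6.5] 19.759337572769212 mid [516.4   6.4  90.4] [42.9 42.   8.6] [517.2   6.4  89.1]
proj of (517,6,90) (np.float64(431.6431868755029), np.float64(209.06813231443823))
scene 82 circ [514.8   6.9] 20.541353999657606 mid [515.5   6.1  88. ] [45.3 45.2  3.8] [517.4   4.9  87.8]
proj of (517,6,90) (np.float64(402.6108011925446), np.float64(212.37021508569103))
```

View pics/m.png

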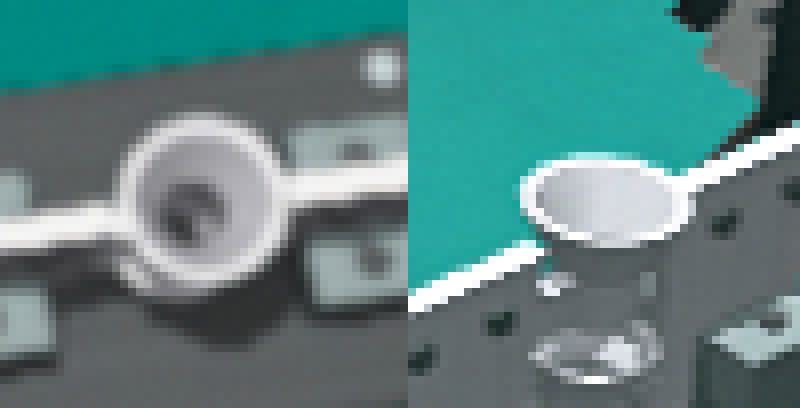

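The top crop puts the funnel rim centre at about (431.0,209.6), and the scene crop puts it at about (402.4,213.4). Both give a mouth at about (516,6.7). There is a microscope up to about 320 mm tall in the sweep, so I'll raise the tool first.

{"op": "send_rows", "data": {"commands": [{"linear": [0,0,4],"dr": [0,0,0],"gripper": 70},{"linear": [0,0,4],"dr": [0,0,0],"gripper": 70},{"linear": [0,0,4],"dr": [0,0,0],"gripper": 70},{"linear": [0,0,4],"dr": [0,0,0],"gripper": 70},{"linear": [0,0,4],"dr": [0,0,0],"gripper": 70}], "grip_force": 60}}

```text
time_s: 0.52
ee_pos: [154.1, -579.3, 432.8]
tcp_rot: [-3.114, -0.407, 0.0]
contact_force: [0.3, -0.4, 0.4]
gripper_width: 0.695
grip_force: 0.0
```

```bash
python3 - <<'E'
from rig import robot, snapshot
from h import *
S={n:snapshot(n) for n in("top","scene")}
cv2.imwrite("pics/s2.png",np.vstack([cv2.resize(S[n]["img"][:,:,::-1],(400,300)) for n in S]))
for n in S:
  w=cloud(S[n]).reshape(-1,3);A=w[~np.isnan(w[:,2])];print(n)
  for y in range(0,-700,-50): print(y,[int(np.percentile(q[:,2],98)) if len(q:=A[(abs(A[:,0]-x-25)<25)&(abs(A[:,1]-y+25)<25)])>8 else None for x in range(100,700,50)])
st=robot.state();print(st["ee_pos"],st["q"],st["time_s"])
E
```

```text
top
0 [746, 746, 745, 10, 10, 4, 4, 37, 90, 13, 4, 4]
-50 [741, 740, 735, 10, 12, 12, 4, 15, 84, 13, 4, 4]
-100 [-642, -46, 3, 4, 4, 4, 4, 4, 8, 232, 168, 69]
-150 [-644, -43, 3, 25, 25, 26, 25, 223, 245, 253, 231, 131]
-200 [-742, -740, 4, 25, 27, 27, 27, 218, 238, 252, 253, 186]
-250 [-742, -741, 3, 25, 249, 281, 261, 27, 227, 245, 254, None]
-300 [-742, -739, 3, 26, 298, 297, 275, 234, 250, 223, None, None]
-350 [-740, -740, 4, 26, 144, 30, 208, 233, 232, 4, None, 4]
-400 [-741, -739, 4, 26, 26, None, 25, 26, None, 4, 5, 4]
-450 [-741, -740, 3, 23, 24, None, None, None, None, 4, 4, 4]
-500 [-740, -740, None, None, None, None, None, None, None, None, None, None]
-550 [-740, -741, None, None, None, None, None, None, None, None, None, None]
-600 [-740, -739, None, None, None, None, None, None, None, None, None, None]
-650 [-739, -740, None, None, None, None, None, None, None, None, None, None]
scene
0 [519, None, 0, 9, 8, 1, 0, 30, 88, None, 0, 1]
-50 [458, None, 1, 9, 9, 9, 0, 23, 82, -246, 0, 1]
-100 [0, -43, 0, 0, 0, 0, 0, 0, 11, 229, 148, 1]
-150 [None, -43, 0, 22, 22, 23, 22, 21
[... 202 characters left out ...]
one, None, 223, 0, 0]
-350 [None, None, None, None, 321, None, None, None, None, None, 0, 1]
-400 [None, None, None, None, None, None, None, None, None, None, -1, 0]
-450 [None, None, None, None, None, None, None, None, None, None, -744, 0]
-500 [None, None, None, None, None, None, None, None, None, None, -744, -746]
-550 [None, None, None, None, None, None, None, None, None, -742, -744, -747]
-600 [None, None, None, None, None, None, None, None, None, None, -744, -742]
-650 [None, None, None, None, None, None, None, None, 63, None, -744, -746]
[ 154.41702005 -581.2056454   440.2745659 ] [-1.39635663e+00  1.39120834e-01  1.10100805e+00  4.73373803e-06
  1.88890505e+00 -8.54126161e-02] 0.6167
```

View pics/s2.png

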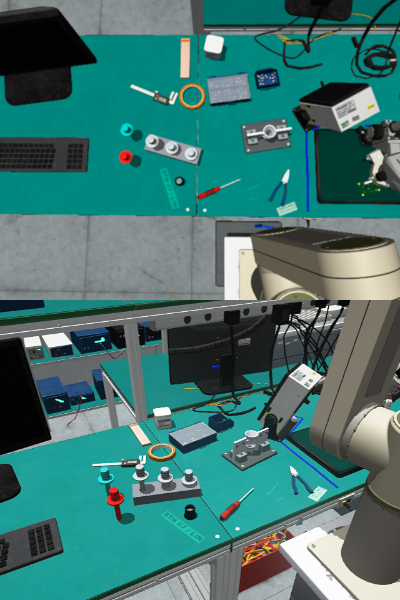

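The arm's view is clear: the microscope tops out at about 325 mm, at roughly (380,155) in the upper half, and the tool is at 440 mm. Next I'll plan the arc.

```bash
python3 - <<'E'
import numpy as np
n=30;f=np.linspace(0,1,n+1)
a=np.radians(-75.11+f*(40.93+75.11)); r=600+f*32.7
z=np.interp(f,[0,.72,1],[440,440,210])
P=np.c_[r*np.cos(a),r*np.sin(a),z]; P[0]=[154.4,-581,440]; P=np.round(P/10,1)
for i,d in enumerate(np.diff(P,axis=0).round(1)): print(i,d.tolist(),round(float(np.linalg.norm(d)),2))
print(P[-1])
E
```

```text
0 [3.9, 1.2, 0.0] 4.08
1 [3.9, 1.3, 0.0] 4.11
2 [3.7, 1.6, 0.0] 4.03
3 [3.6, 1.9, 0.0] 4.07
4 [3.6, 2.0, 0.0] 4.12
5 [3.3, 2.4, 0.0] 4.08
6 [3.2, 2.5, 0.0] 4.06
7 [3.1, 2.8, 0.0] 4.18
8 [2.8, 3.0, 0.0] 4.1
9 [2.7, 3.1, 0.0] 4.11
10 [2.4, 3.4, 0.0] 4.16
11 [2.2, 3.5, 0.0] 4.13
12 [1.9, 3.6, 0.0] 4.07
13 [1.8, 3.8, 0.0] 4.2
14 [1.4, 3.9, 0.0] 4.14
15 [1.2, 4.0, 0.0] 4.18
16 [0.9, 4.0, 0.0] 4.1
17 [0.7, 4.2, 0.0] 4.26
18 [0.3, 4.1, 0.0] 4.11
19 [0.1, 4.2, 0.0] 4.2
20 [-0.2, 4.2, 0.0] 4.2
21 [-0.4, 4.2, -1.1] 4.36
22 [-0.8, 4.2, -2.7] 5.06
23 [-1.1, 4.1, -2.8] 5.09
24 [-1.3, 4.0, -2.7] 5.0
25 [-1.6, 3.9, -2.7] 5.01
26 [-1.8, 3.8, -2.8] 5.05
27 [-2.1, 3.7, -2.7] 5.04
28 [-2.4, 3.6, -2.8] 5.15
29 [-2.6, 3.4, -2.7] 5.06
[47.8 41.5 21. ]
```

{"op": "send_rows", "data": {"commands": [{"linear": [3.9,1.2,0],"dr": [0,0,2],"gripper": 70},{"linear": [3.9,1.3,0],"dr": [0,0,2],"gripper": 70},{"linear": [3.7,1.6,0],"dr": [0,0,2],"gripper": 70},{"linear": [3.6,1.9,0],"dr": [0,0,2],"gripper": 70},{"linear": [3.6,2.0,0],"dr": [0,0,2],"gripper": 70}]}}

```text
time_s: 1.03
ee_pos: [342.5, -498.9, 430.4]
tcp_rot: [-3.066, -0.678, 0.001]
contact_force: [0.7, -0.6, -0.5]
gripper_width: 0.698
grip_force: 0.0
```

{"op": "send_rows", "data": {"commands": [{"linear": [3.3,2.4,0],"dr": [0,0,2],"gripper": 70},{"linear": [3.2,2.5,0],"dr": [0,0,2],"gripper": 70},{"linear": [3.1,2.8,0],"dr": [0,0,2],"gripper": 70},{"linear": [2.8,3.0,0],"dr": [0,0,2],"gripper": 70},{"linear": [2.7,3.1,0],"dr": [0,0,2],"gripper": 70}]}}

```text
time_s: 1.45
ee_pos: [493.3, -360.3, 430.4]
tcp_rot: [-2.995, -0.944, 0.001]
contact_force: [0.6, -0.3, 0.5]
gripper_width: 0.699
grip_force: 0.0
```

{"op": "send_rows", "data": {"commands": [{"linear": [2.4,3.4,0],"dr": [0,0,2],"gripper": 70},{"linear": [2.2,3.5,0],"dr": [0,0,2],"gripper": 70},{"linear": [1.9,3.6,0],"dr": [0,0,2],"gripper": 70},{"linear": [1.8,3.7,0],"dr": [0,0,2],"gripper": 70},{"linear": [1.4,3.9,0],"dr": [0,0,2],"gripper": 70}]}}

```text
time_s: 1.87
ee_pos: [589.9, -179.1, 430.1]
tcp_rot: [-2.902, -1.201, 0.002]
contact_force: [-0.3, -0.4, 0.8]
gripper_width: 0.7
grip_force: 0.0
```

{"op": "send_rows", "data": {"commands": [{"linear": [1.2,3.9,0],"dr": [0,0,2],"gripper": 70},{"linear": [0.9,4.0,0],"dr": [0,0,2],"gripper": 70},{"linear": [0.7,4.1,0],"dr": [0,0,2],"gripper": 70},{"linear": [0.3,4.1,0],"dr": [0,0,2],"gripper": 70},{"linear": [0.1,4.1,0],"dr": [0,0,2],"gripper": 70}]}}

```text
time_s: 2.28
ee_pos: [621.1, 23.1, 430.2]
tcp_rot: [-2.786, -1.45, 0.002]
contact_force: [1.1, -0.7, -0.2]
gripper_width: 0.702
grip_force: 0.0
```

{"op": "send_rows", "data": {"commands": [{"linear": [-0.2,4.1,0],"dr": [0,0,2],"gripper": 70},{"linear": [-0.4,4.0,-1],"dr": [0,0,2],"gripper": 70},{"linear": [-0.7,3.5,-2],"dr": [0,0,2],"gripper": 70},{"linear": [-0.9,3.4,-2],"dr": [0,0,2],"gripper": 70},{"linear": [-1.1,3.3,-2],"dr": [0,0,2],"gripper": 70}]}}

```text
time_s: 2.7
ee_pos: [587.4, 205.9, 359.8]
tcp_rot: [-2.649, -1.688, 0.001]
contact_force: [0.6, 0.2, -1.0]
gripper_width: 0.696
grip_force: 0.0
```

{"op": "send_rows", "data": {"commands": [{"linear": [-1.2,3.1,-2],"dr": [0,0,2],"gripper": 60},{"linear": [-1.4,3.0,-2],"dr": [0,0,2],"gripper": 60},{"linear": [-1.6,2.9,-2],"dr": [0,0,2],"gripper": 60},{"linear": [-1.8,2.8,-2],"dr": [0,0,2],"gripper": 60},{"linear": [-1.9,2.6,-2],"dr": [0,0,1],"gripper": 60}]}}

```text
time_s: 3.12
ee_pos: [507.7, 349.4, 259.5]
tcp_rot: [-2.509, -1.891, 0.002]
contact_force: [0.2, -0.1, -0.5]
gripper_width: 0.601
grip_force: 0.0
```

{"op": "send_rows", "data": {"commands": [{"linear": [-1.0,2.2,-2],"dr": [0,0,0],"gripper": 60},{"linear": [-1.0,2.2,-2],"dr": [0,0,0],"gripper": 60},{"linear": [-0.9,2.1,-2],"dr": [0,0,0],"gripper": 60},{"linear": [0,0,-3],"dr": [0,0,0],"gripper": 60},{"linear": [0,0,0],"dr": [0,0,0],"gripper": 60}]}}

```text
time_s: 3.53
ee_pos: [475.9, 411.9, 163.6]
tcp_rot: [-2.508, -1.891, 0.017]
contact_force: [-0.3, -0.9, -1.8]
gripper_width: 0.599
grip_force: 0.0
```

```bash
python3 - <<'E'
from rig import robot, snapshot
from h import *
s=snapshot("scene");st=robot.state();print(st["ee_pos"],st["q"],st["gripper_width"])
print(proj(s,st["ee_pos"]),proj(s,(478,414.5,119)))
cv2.imwrite("pics/g1.png",cv2.resize(s["img"][170:350,140:340,::-1],None,fx=3,fy=3))
E
```

```text
[477.24585682 411.67190676 166.64512854] [ 6.30563043e-01  2.55908363e-01  1.46515040e+00 -2.16973760e-04
  1.42925107e+00  9.10586709e-01] 0.5992752172804997
(np.float64(222.47405984278487), np.float64(243.55370718608836)) (np.float64(223.7488681311399), np.float64(265.80188384975975))
```

View pics/g1.png

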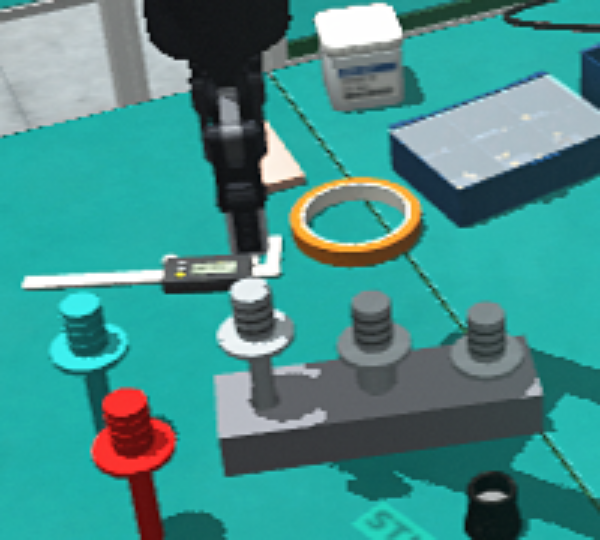

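The gripper is over the long pin, whose top is at (250,290) in the crop. Fingers are clear of the neighbouring pins. Descending.

{"op": "send_rows", "data": {"commands": [{"linear": [0.1,0.3,-2],"dr": [0,0,0],"gripper": 60},{"linear": [0,0,-2],"dr": [0,0,0],"gripper": 60},{"linear": [0,0,-2],"dr": [0,0,0],"gripper": 60},{"linear": [0,0,-1.4],"dr": [0,0,0],"gripper": 60},{"linear": [0,0,0],"dr": [0,0,0],"gripper": 60}]}}

```text
time_s: 4.0
ee_pos: [480.2, 414.4, 94.9]
tcp_rot: [2.512, 1.887, -0.007]
contact_force: [-0.2, -0.0, 0.0]
gripper_width: 0.6
grip_force: 0.0
```

{"op": "send_rows", "data": {"commands": [{"linear": [0,0,0],"dr": [0,0,0],"gripper": 10},{"linear": [0,0,0],"dr": [0,0,0],"gripper": 10},{"linear": [0,0,0],"dr": [0,0,0],"gripper": 10},{"linear": [0,0,0],"dr": [0,0,0],"gripper": 10},{"linear": [0,0,0],"dr": [0,0,0],"gripper": 10}], "grip_force": 60}}

```text
time_s: 4.42
ee_pos: [482.3, 416.9, 99.7]
tcp_rot: [2.511, 1.888, 0.006]
contact_force: [-0.5, -0.0, 6.2]
gripper_width: 0.252
grip_force: 59.2
```

```bash
python3 - <<'E'
from rig import robot, snapshot
from h import *
s=snapshot("scene");st=robot.state();print(st["ee_pos"],st["contact_force"],st["wrist_torque"],st["gripper_width"],st["grip_force"])
print(proj(s,st["ee_pos"]))
cv2.imwrite("pics/g2.png",cv2.resize(s["img"][200:350,160:320,::-1],None,fx=4,fy=4))
E
```

```text
[482.33277628 416.93910901  99.66913862] [-1.04834517  0.1202874   6.14746504] [-0.04813334  0.02394306 -0.01906929] 0.25477419186473743 59.20117914676666
(np.float64(222.8102076068602), np.float64(273.4263019126472))
```

View pics/g2.png

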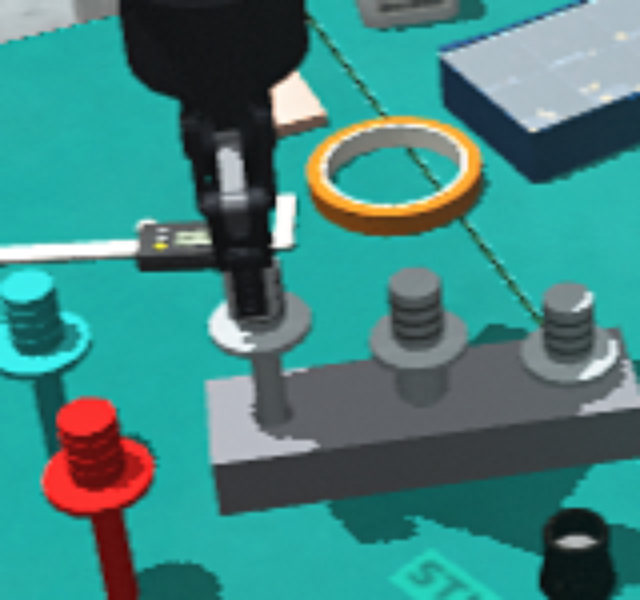

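The fingers are closed on the long pin's grip, which is down at about (255,310) in the crop, just above the collar. Lifting.

{"op": "send_rows", "data": {"commands": [{"linear": [0,0,1.5],"dr": [0,0,0],"gripper": 10},{"linear": [0,0,2],"dr": [0,0,0],"gripper": 10},{"linear": [0,0,2.5],"dr": [0,0,0],"gripper": 10},{"linear": [0,0,3],"dr": [0,0,0],"gripper": 10},{"linear": [0,0,3],"dr": [0,0,0],"gripper": 10}], "grip_force": 80}}

```text
time_s: 4.88
ee_pos: [480.6, 415.7, 218.2]
tcp_rot: [2.511, 1.888, -0.002]
contact_force: [0.5, 0.2, -1.8]
gripper_width: 0.246
grip_force: 78.6
```

```bash
python3 - <<'E'
import numpy as np
# from ~(482,417,225) to (520,9,225), ~constant-ish radius arc
p0=np.array([482,417.]);p1=np.array([520,9.])
r0,r1=np.hypot(*p0),np.hypot(*p1);a0,a1=np.arctan2(p0[1],p0[0]),np.arctan2(*p1[::-1])
f=np.linspace(0,1,16);r=r0+f*(r1-r0);a=a0+f*(a1-a0)
P=np.round(np.c_[r*np.cos(a),r*np.sin(a)]/10,1)
print(np.diff(P,axis=0).round(1).tolist())
E
```

```text
[[1.3, -2.8], [1.1, -2.8], [0.9, -2.8], [0.9, -2.8], [0.6, -2.8], [0.5, -2.8], [0.4, -2.8], [0.3, -2.8], [0.0, -2.8], [0.0, -2.7], [-0.2, -2.7], [-0.3, -2.6], [-0.5, -2.6], [-0.5, -2.5], [-0.7, -2.5]]
```

{"op": "send_rows", "data": {"commands": [{"linear": [1.3,-2.8,1],"dr": [0,0,0],"gripper": 10},{"linear": [1.1,-2.8,1],"dr": [0,0,0],"gripper": 10},{"linear": [0.9,-2.8,0],"dr": [0,0,0],"gripper": 10},{"linear": [0.9,-2.8,0],"dr": [0,0,0],"gripper": 10},{"linear": [0.6,-2.8,0],"dr": [0,0,0],"gripper": 10}]}}

```text
time_s: 5.3
ee_pos: [529.7, 274.8, 238.1]
tcp_rot: [2.51, 1.888, 0.002]
contact_force: [0.8, -0.2, -1.2]
gripper_width: 0.243
grip_force: 78.7
```

{"op": "send_rows", "data": {"commands": [{"linear": [0.5,-2.8,0],"dr": [0,0,0],"gripper": 10},{"linear": [0.4,-2.8,0],"dr": [0,0,0],"gripper": 10},{"linear": [0.3,-2.8,0],"dr": [0,0,0],"gripper": 10},{"linear": [0,-2.8,0],"dr": [0,0,0],"gripper": 10},{"linear": [0,-2.7,0],"dr": [0,0,0],"gripper": 10}]}}

```text
time_s: 5.72
ee_pos: [541.0, 135.6, 237.7]
tcp_rot: [2.511, 1.888, 0.001]
contact_force: [-0.2, -0.5, -1.0]
gripper_width: 0.249
grip_force: 78.7
```

{"op": "send_rows", "data": {"commands": [{"linear": [-0.2,-2.7,0],"dr": [0,0,0],"gripper": 10},{"linear": [-0.3,-2.6,0],"dr": [0,0,0],"gripper": 10},{"linear": [-0.5,-2.6,-1],"dr": [0,0,0],"gripper": 10},{"linear": [-0.5,-2.5,-1],"dr": [0,0,0],"gripper": 10},{"linear": [-0.7,-2.5,0],"dr": [0,0,0],"gripper": 10}]}}

```text
time_s: 6.13
ee_pos: [517.8, 6.9, 215.5]
tcp_rot: [-2.51, -1.887, 0.003]
contact_force: [-0.2, -0.2, -2.5]
gripper_width: 0.245
grip_force: 78.7
```

{"op": "send_rows", "data": {"commands": [{"linear": [0,0,0],"dr": [0,0,0],"gripper": 10},{"linear": [0,0,0],"dr": [0,0,0],"gripper": 10}]}}

```text
time_s: 6.3
ee_pos: [518.9, 7.0, 217.6]
tcp_rot: [2.513, 1.885, 0.0]
contact_force: [0.4, -0.4, -1.0]
gripper_width: 0.249
grip_force: 78.7
```

```bash
python3 - <<'E'
from rig import robot, snapshot
from h import *
st=robot.state();print(st["ee_pos"],st["tcp_rot"],st["contact_force"])
np.set_printoptions(precision=1,suppress=True)
S={n:snapshot(n) for n in("top","scene")}
out=[]
for n,s in S.items():
    np.savez(n+"1.npz",**s); u,v=map(int,proj(s,(518,8,130))); print(n,proj(s,st["ee_pos"]),proj(s,(516,6.7,90)),"crop0",u-50,v-50)
    out.append(cv2.resize(s["img"][v-50:v+50,u-50:u+50,::-1],(400,400)))
cv2.imwrite("pics/j1.png",np.hstack(out))
w=cloud(S["scene"]); P=w[~np.isnan(w[...,2])]
P=P[(abs(P[:,0]-518)<40)&(abs(P[:,1]-8)<40)&(P[:,2]>95)]
for z in range(95,240,5):
    q=P[abs(P[:,2]-z)<2.5]
    if len(q)>2: print(z,len(q),q.mean(0),np.ptp(q,0))
E
```

```text
[518.8793134    7.00116114 217.61137704] [2.51304541e+00 1.88488471e+00 4.87676361e-04] [ 0.41691838 -0.38984554 -1.04500501]
top (np.float64(442.5070569021142), np.float64(194.66449639335013)) (np.float64(431.32757550873396), np.float64(209.52019467161958)) crop0 383 154
scene (np.float64(407.3050861321081), np.float64(157.38619865981423)) (np.float64(402.6037619799985), np.float64(212.67380331354562)) crop0 353 146
125 8 [515.1   7.6 125.8] [6.2 5.9 3.6]
130 10 [514.4   8.9 131. ] [11.5 10.8  2.4]
135 13 [513.    9.3 135.2] [ 7.9 10.5  4.4]
140 13 [513.2   7.8 140.3] [ 5.2 11.1  4.6]
145 14 [513.7   8.  145.1] [ 9.6 14.7  3.9]
150 14 [513.5   9.5 150. ] [ 9.  12.1  4.4]
155 14 [514.3   9.4 154.9] [12.8  9.7  4.8]
160 14 [513.7   9.6 160.1] [11.2 11.8  4. ]
165 16 [513.4   8.3 165.2] [ 8.2 11.8  4.7]
170 18 [514.    8.5 170.4] [10.9 11.1  4.2]
175 13 [514.5   8.7 175.5] [11.6 10.5  4. ]
180 14 [515.4   9.2 179.8] [13.8  8.9  4.2]
185 17 [512.6   8.9 185.4] [ 8.8 13.4  4.8]
190 6 [513.7  10.2 189.5] [9.  7.6 4. ]
200 64 [509.7  13.8 201. ] [44.8 47.6  4.9]
205 108 [512.2   9.7 203.9] [43.9 42.4  5. ]
210 27 [511.9  12.  210.3] [20.9 19.5  4.9]
215 12 [508.8  13.4 215.9] [22.9 16.9  3.8]
220 28 [510.7  14.9 220.3] [33.1 20.1  4.5]
225 34 [510.3  15.4 225.4] [42.8 21.   4.7]
230 41 [509.   16.2 229.9] [45.  20.1  4.7]
235 43 [512.4  15.  235.1] [46.9 20.4  4.8]
```

View pics/j1.png

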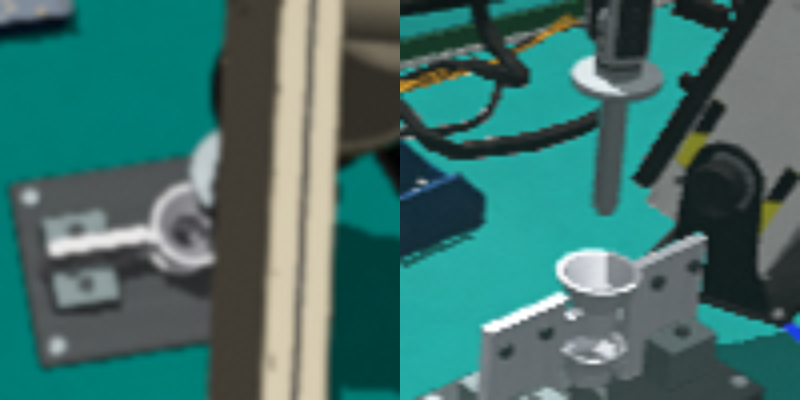

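The pin hangs vertical, with its foot at about (606,212) in the crop and the mouth at about (598,270). By depth its axis is at about (518.5,6.5), so I'll shift x by -2.5 mm and descend watching the force.

{"op": "send_rows", "data": {"commands": [{"linear": [-0.25,0,-1],"dr": [0,0,0],"gripper": 10},{"linear": [0,0,-1.5],"dr": [0,0,0],"gripper": 10},{"linear": [0,0,-1.5],"dr": [0,0,0],"gripper": 10},{"linear": [0,0,-1],"dr": [0,0,0],"gripper": 10},{"linear": [0,0,-0.5],"dr": [0,0,0],"gripper": 10}]}}

```text
time_s: 6.82
ee_pos: [515.4, 9.0, 160.0]
tcp_rot: [-2.508, -1.889, 0.003]
contact_force: [-0.6, -0.1, -1.2]
gripper_width: 0.25
grip_force: 78.7
```

{"op": "send_rows", "data": {"commands": [{"linear": [0,0,-0.5],"dr": [0,0,0],"gripper": 10},{"linear": [0,0,-0.5],"dr": [0,0,0],"gripper": 10},{"linear": [0,0,0],"dr": [0,0,0],"gripper": 10}]}}

```text
time_s: 7.07
ee_pos: [516.3, 8.3, 151.6]
tcp_rot: [-2.51, -1.888, 0.001]
contact_force: [-0.5, -0.4, -1.8]
gripper_width: 0.245
grip_force: 78.7
```

{"op": "send_rows", "data": {"commands": [{"linear": [0,-0.1,-0.5],"dr": [0,0,0],"gripper": 10},{"linear": [0,0,-0.6],"dr": [0,0,0],"gripper": 10},{"linear": [0,0,-0.6],"dr": [0,0,0],"gripper": 10},{"linear": [0,0,-0.6],"dr": [0,0,0],"gripper": 10},{"linear": [0,0,0],"dr": [0,0,0],"gripper": 10}]}}

```text
time_s: 7.48
ee_pos: [515.6, 7.1, 127.5]
tcp_rot: [-2.51, -1.887, 0.003]
contact_force: [1.0, 0.8, -2.2]
gripper_width: 0.249
grip_force: 78.7
```

{"op": "send_rows", "data": {"commands": [{"linear": [0,0,-0.5],"dr": [0,0,0],"gripper": 10},{"linear": [0,0,-0.5],"dr": [0,0,0],"gripper": 10},{"linear": [0,0,-0.4],"dr": [0,0,0],"gripper": 10},{"linear": [0,0,0],"dr": [0,0,0],"gripper": 10}]}}

```text
time_s: 7.82
ee_pos: [515.9, 7.1, 114.1]
tcp_rot: [-2.51, -1.887, 0.002]
contact_force: [-0.6, -0.3, -1.6]
gripper_width: 0.247
grip_force: 78.7
```

No contact so far, with about 4 mm to go.

{"op": "send_rows", "data": {"commands": [{"linear": [0,0,-0.2],"dr": [0,0,0],"gripper": 10},{"linear": [0,0,-0.2],"dr": [0,0,0],"gripper": 10},{"linear": [0,0,0],"dr": [0,0,0],"gripper": 10},{"linear": [0,0,0],"dr": [0,0,0],"gripper": 10}]}}

```text
time_s: 8.15
ee_pos: [516.5, 7.1, 111.3]
tcp_rot: [-2.511, -1.888, 0.0]
contact_force: [-0.1, 0.4, -1.2]
gripper_width: 0.245
grip_force: 78.7
```

{"op": "send_rows", "data": {"commands": [{"linear": [0,0,-0.2],"dr": [0,0,0],"gripper": 10},{"linear": [0,0,-0.1],"dr": [0,0,0],"gripper": 10},{"linear": [0,0,0],"dr": [0,0,0],"gripper": 10}]}}

```text
time_s: 8.4
ee_pos: [516.6, 7.0, 108.2]
tcp_rot: [2.511, 1.888, 0.0]
contact_force: [-1.5, -0.6, -1.7]
gripper_width: 0.246
grip_force: 78.8
```

{"op": "send_rows", "data": {"commands": [{"linear": [0,0,-0.2],"dr": [0,0,0],"gripper": 10},{"linear": [0,0,-0.1],"dr": [0,0,0],"gripper": 10},{"linear": [0,0,0],"dr": [0,0,0],"gripper": 10}]}}

```text
time_s: 8.65
ee_pos: [516.8, 7.0, 107.9]
tcp_rot: [2.51, 1.888, 0.0]
contact_force: [-12.5, 1.4, 20.7]
gripper_width: 0.245
grip_force: 81.5
```

{"op": "send_rows", "data": {"commands": [{"linear": [0,0,0],"dr": [0,0,0],"gripper": 60},{"linear": [0,0,0],"dr": [0,0,0],"gripper": 60},{"linear": [0,0,0],"dr": [0,0,0],"gripper": 60},{"linear": [0,0,0],"dr": [0,0,0],"gripper": 60}]}}

```text
time_s: 8.98
ee_pos: [516.5, 7.1, 105.1]
tcp_rot: [-2.511, -1.888, 0.0]
contact_force: [-0.1, 0.3, -0.6]
gripper_width: 0.603
grip_force: 0.0
```

{"op": "send_rows", "data": {"commands": [{"linear": [0,0,2],"dr": [0,0,0],"gripper": 60},{"linear": [0,0,3],"dr": [0,0,0],"gripper": 60},{"linear": [0,0,4],"dr": [0,0,0],"gripper": 60},{"linear": [0,0,4],"dr": [0,0,0],"gripper": 60},{"linear": [0,0,0],"dr": [0,0,0],"gripper": 60}]}}

```text
time_s: 9.4
ee_pos: [520.6, 6.8, 244.7]
tcp_rot: [2.504, 1.883, 0.015]
contact_force: [0.9, 0.4, 0.8]
gripper_width: 0.598
grip_force: 0.0
```

```bash
python3 - <<'E'
from rig import robot, snapshot
from h import *
np.set_printoptions(precision=1,suppress=True)
s=snapshot("scene"); st=robot.state();print(st["ee_pos"],st["contact_force"],st["gripper_width"],st["time_s"])
w=cloud(s); P=w[~np.isnan(w[...,2])]; P=P[(abs(P[:,0]-516)<30)&(abs(P[:,1]-7)<30)&(P[:,2]<160)]
q=P[P[:,2]>np.percentile(P[:,2],99)-6];print("top z",P[:,2].max(),q.mean(0))
cv2.imwrite("pics/j2.png",cv2.resize(s["img"][100:350,190:470,::-1],None,fx=2.2,fy=2.2))
E
```

```text
[519.6   6.8 241. ] [-0.3 -0.1  0.7] 0.6032610044330329 9.45
top z 128.002486172104 [513.6   6.8 124.4]
```

View pics/j2.png

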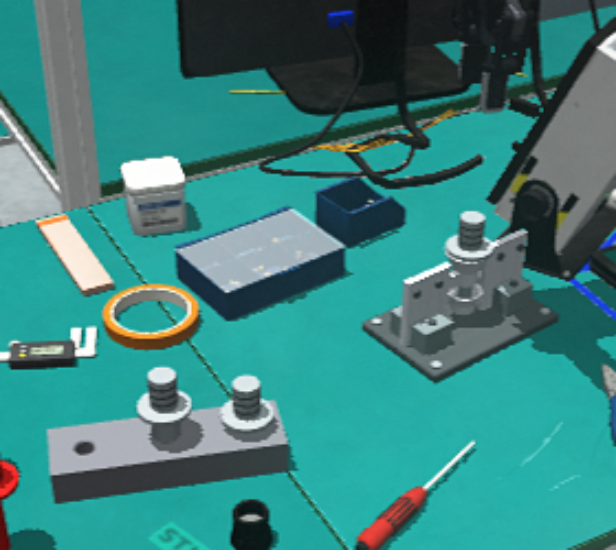

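The pin is seated at (468,235) in the crop, with its top at about 127 mm as expected. The other two pins are still in the stand at (163,405) and (246,400), and the gripper is clear.

{"op": "send_rows", "data": {"commands": [{"linear": [0,0,0],"dr": [0,0,0],"gripper": 60},{"linear": [0,0,0],"dr": [0,0,0],"gripper": 60},{"linear": [0,0,0],"dr": [0,0,0],"gripper": 60}]}}

```text
time_s: 9.7
ee_pos: [515.6, 7.1, 233.2]
tcp_rot: [-2.509, -1.887, 0.004]
contact_force: [-0.5, 0.8, 1.0]
gripper_width: 0.598
grip_force: 0.0
```

```bash
python3 -c "
from rig import robot
print(robot.hand_in())"
```

```text
the job is handed in; nothing more can be done
None
```

The long pin is down through both knuckles with its collar on the upper rim and released; the other two pins are still in the stand, and I handed the job in at about 9.7 s (hand-in returned no verdict).

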